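# Close the test-cell clamp: park the stop pin, then wind in the turnbuckle

### The arm

A 6-joint arm with a two-finger parallel gripper is mounted at the origin on the work surface. World frame = base frame: x ahead of the robot, y to its left, z up, the work surface at z = 0. Lengths are in m, angles in degrees, forces in N, time in s.
With the tool pointing down it reaches from about 0.375 to 0.75 m from the base axis. Payload 9 kg.
Tool frame: the origin (TCP) lies where the fingers leave the gripper's body, on its centre line; the fingertips stand 73 mm ahead of it and the grasp point (between the pads) lies 54 mm ahead of it (robot.tip_reach is the distance from the TCP to the fingertips, in m); z points along the fingers, y is the line along which they close (so a half turn about z gives the same grasp; the last joint's range is limited). The gripper opens to 85 mm and grips with 20 to 120 N. Pads are 22 mm wide; open, the fingers measure 114 mm over their backs; the gripper's body (76 mm by 85 mm) begins 54 mm behind the grasp point. The pads swing forward as they close: fully open they stand 13 mm farther back than shut.
Start: joints at [-81.629, 5.964, 5.575, 89.605, 0, 77.527], TCP at [0.214, -0.561, 0.304] pointing down, gripper open.
Joint ranges: [-171.21, 171.21], [-48.23, 106.86], [-62.78, 66.21], [-105.2, 120.99], [-86.42, 89.51], [-180, 180]. Speed limits (degrees/s): [127.2, 127.2, 147.25, 180, 180, 180].

### API

Orientations are given as [roll, pitch, yaw] about the fixed x, y, z axes, in that order (R = Rz(yaw) Ry(pitch) Rx(roll)).
In Python, from plant import robot gives the robot as it stands. Calls block until the motion is done:
- robot.move_pose(position, orientation): joint-space move of the TCP to a pose.
- robot.line_to(position, vel=0.15, rotation=None, guard=None): straight line of the TCP; rotation=None keeps the orientation; vel is the mean speed in m/s. With guard (N) it stops when the force on the tool has changed by that much, and returns True; else False.
- robot.goto_joints(angles): joint-space move.
- robot.set_gripper(opening): finger opening in m; the grip force is fixed at half the most; returns when the fingers have stopped.
- robot.pause(seconds).
- robot.ik(position, orientation): joint angles nearest the present ones, or None.
- robot.observe(): the state.
- robot.grab_frame(name): name is "side" or "top" or "wrist"; returns the picture (480x640x3 uint8, blue, green, red); there is no depth.
- robot.get_calibration(name): a dict with "vertical_fov" (degrees; the focal length in pixels is half the picture's height over the tangent of half this angle, whatever the lens; pixels are square), "cx", "cy" (the principal point, pixels), "rvec" (rotation vector, rad) and "tvec" (3), from world to camera coordinates, as OpenCV has them. Camera axes: x right, y down, z forward; pixel columns grow to the right and rows downward; lengths in m; the calibration is good to about 2 mm. A picture is of the moment at which its call begins: read the wrist's pose just before it. get_calibration takes no time and is no camera call; for the wrist camera it gives the pose at the moment of the call.
A pose or a line that the arm cannot do raises robot.IKError and nothing moves.
- robot.job_done(): hands the job in; it is judged then, once.
The state is a dict: "time": time; "q": joint angles; "qvel": joint speeds; "joint_torque": joint torques, N m; "tool_pos": TCP position; "tcp_rot": TCP orientation; "ft_force": force on the tool from outside, world axes, zero at the start; "torque": the same for the moment, N m; "gripper_width": finger opening in m; "gripper_force": force on a finger pad.
Only numpy, scipy, OpenCV 4.12 (cv2) and the standard library are available. Lean on these libraries where they do the work, as an engineer would, in place of code of your own. Each camera call takes 0.05 s, during which the arm holds its last target. There are 200 camera calls.

### The job

Close the clamp on the test cell: first draw the stop pin up out of its bore and park it in the side notch of the same clamp, hanging upright by its collar at the inner end of the notch. Then swing the turnbuckle's handle over to the far side until both jaws are fully home against the cell, and let go. Do not disturb the glassware and tools around it.

Things in the scene. Friction and masses are not known exactly. Their poses are not given: they have to be found in the camera images.
- clamp: The clamp, fixed to the bench: grey base plate 200 (x) by 280 (y) by 12 mm, its centre at x = -30 mm. Origin: on the bench under the middle of the clear test cell (top 89 mm up), which lies along the clamp's y, 120 mm long. A steel jaw plate (64 by 15 mm, 106 mm high, with a 26 mm wide lug up to 149 mm) stands at each end of the cell. The clamp's -x side, with the pin, faces the robot.
- pin_grip (a point): The loose steel stop pin, 89 mm long: from below a shank 8 mm thick, 45 mm long, tip tapered; a collar 20 mm across, 4 mm thick; a round grip 16 mm thick, 40 mm long. About 70 g. Point: on the axis in the grip, 70 mm above the tip, 25 above the collar's underside, 19 below the top; z up the pin. It starts upright in the bore, tip 12 mm above the bench, and blocks the closing of the left jaw.
- bore (a point): Mouth of the pin's bore (9.2 mm wide, 24 mm deep) in the top of a 30 mm square aluminium block, 36 mm above the bench: at (-105, 90, 36) mm in the clamp's frame. Axes are the clamp's. A 10 mm wide arm of the left jaw, 39 to 53 mm above the bench, runs forward past the pin on its +y side, 3 mm off or less; a fixed shoulder, 54 mm high, backs the pin on its -y side.
- notch (a point): Seat of the side notch: a slot 11 mm wide in an aluminium tab 28 mm wide (x), 8 mm thick, top 68 mm above the bench; at (-105, -90, 68) mm in the clamp's frame. Slot open to the clamp's -y, straight for 24 mm from the seat, then flared for 10 mm. Point: on the top face, slot centre line; a pin here stands 2 mm short of the inner end. A parked pin hangs by its collar on the top face.
- turn_axis (a point): Centre of the turnbuckle, 130 mm above the bench over the clamp's origin; it joins the two jaws' lugs above the cell and turns about the clamp's y through this point. Axes are the clamp's.
- bar (a point): Middle of the crossbar of the turnbuckle's T-shaped handle: a steel bar 14 mm in diameter, 76 mm long, along the turnbuckle's axis (clamp's y), on a radial rod 8 mm thick that joins it at this point; 85 mm from the turnbuckle's axis. Both halves of the bar, beside the rod, can be gripped. The open steel middle body is 84 mm long, about 27 mm thick. Its axes turn with the handle.
- turnbuckle (a joint): Turn of the turnbuckle's middle body, rad. 0: open, handle leaning 1.13 rad from straight up towards the clamp's -x (the robot). Grows as the handle swings over the top to +x; end stop 2.4: handle leaning 1.27 rad to +x, jaws home on the cell. Steep left and right threads: each jaw draws in 4 mm per rad. Stays where it is left; needs about 3 N at the bar.
- jaw_left (a joint): Inward travel of the jaw at the clamp's +y end, m: 0 open (9.6 mm from the cell's flange), 0.0096 home against the cell. Driven by the turnbuckle.
- jaw_right (a joint): The same for the jaw at the clamp's -y end.
- amber: Amber glass bottle, 72 mm in diameter, 130 mm tall, bystander. Origin under its centre.
- flask: Conical glass flask, 72 mm in diameter, 85 mm tall, bystander. Origin under its centre.
- beaker: Glass beaker, 64 mm in diameter, 75 mm tall, bystander. Origin under its centre.
- spanner: Steel spanner, 150 mm long, lying beyond the clamp, bystander. Origin under its middle.
- vial0: Glass vial with white cap, 22 mm in diameter, 42 mm tall, bystander. Origin under its centre.
- vial1: Another such vial.
- vial2: Another such vial.
Not all that is in view belongs to the job. What is meant by the part that bears pin_grip is not green or pink, and is the smaller of those in its own colour.

How it is judged (in metres and radians):
On the way, in this order (a step that is already met when the one before it is completed fails the run):
1. the stop pin hangs upright in the side notch by its collar, with the clamp still open (horizontal distance between pin_grip and notch below 0.01 m and z of pin_grip in the frame of notch between 0.021 and 0.029 m and angle between pin_grip's own z axis and vertical below 0.2 rad and contact force between the fingers and pin below 0.1 N), for 0.2 s.
2. the turnbuckle is turned until both jaws are home (value of joint each of jaw_left, jaw_right above 0.0086 m), for 0.1 s.
At the end, for the whole second after the job is handed in: The pin hangs at rest in the side notch by its collar: its axis within 10 mm of the seat, upright within 0.2 rad, collar on the tab's top face within 4 mm; and both jaws are within 1 mm of home on the cell (all of step 2 and horizontal distance between pin_grip and notch below 0.01 m and z of pin_grip in the frame of notch between 0.021 and 0.029 m and angle between pin_grip's own z axis and vertical below 0.2 rad and linear speed of pin below 0.02 m/s); the robot touches nothing.
It fails at once if a bystander is pushed more than 30 mm or tipped over (distance of any of amber, flask, beaker, spanner, vial0, vial1, vial2 from where it was at the start of the episode above 0.03 m or angle between any of amber, flask, beaker, vial0, vial1, vial2's own z axis and vertical above 0.8 rad).
It also fails if it takes over 51 s, if anything falls off the work surface, if the arm or the gripper's body presses on something with over 40 N, if the wrist force passes 120 N, or if a joint passes its speed limit or range.

## Working session

There is one attempt and no reset: what is moved stays moved. The work goes in short steps, each a Python script; the robot and the scene stay as the last script left them, time stands still between calls to the robot, and variables do not carry over. Pictures are saved under pics/ and viewed, at most 10 in all, crops included, and the job is handed in when it is done.

```bash
mkdir -p pics; ls
python3 - <<'E'
from plant import robot
import cv2
for n in("top","side"):
    cv2.imwrite(f"pics/{n}0.png",robot.grab_frame(n)); print(n,robot.get_calibration(n))
print(robot.get_calibration("wrist"),robot.observe())
E
```

```text
pics
top {'vertical_fov': 57.07520168601977, 'cx': 325.8606242337576, 'cy': 241.18577088378686, 'rvec': array([ 2.12874674, -2.09701667,  0.18370033]), 'tvec': array([0.047237  , 0.60017759, 0.82571615])}
side {'vertical_fov': 57.79347734521428, 'cx': 316.4685962752923, 'cy': 240.69756826633363, 'rvec': array([ 0.28838158, -2.78292025,  1.27366087]), 'tvec': array([0.57934269, 0.152132  , 0.78320393])}
{'vertical_fov': 64.27483681389957, 'cx': 316.7656152233234, 'cy': 244.35908637268437, 'rvec': array([-2.35437514,  1.62347574,  0.26895094]), 'tvec': array([-0.60013617, -0.04192016,  0.37987369])} {'time': 0.1, 'q': array([-8.16304340e+01,  5.99677404e+00,  5.53177191e+00,  8.96066373e+01,
        3.88891852e-04,  7.75282709e+01]), 'qvel': array([ 0.08923208, -0.03286158,  0.10240456,  0.05820951, -0.07608066,
        0.04971875]), 'joint_torque': array([ 6.16433797e-03, -5.58207929e+01,  5.04720676e+01,  1.29611857e-02,
       -2.43765608e-04, -2.84372184e-06]), 'tool_pos': array([ 0.21346068, -0.56050493,  0.3031864 ]), 'tcp_rot': array([-1.79930135e+02, -1.58508002e-02,  2.08412852e+01]), 'ft_force': array([ 0.00534665, -0.6545785 , -0.38237335]), 'torque': array([-0.01637326,  0.00366768,  0.01211417]), 'gripper_force': 0.0, 'gripper_width': 0.0851040334825455}
```

View pics/top0.png

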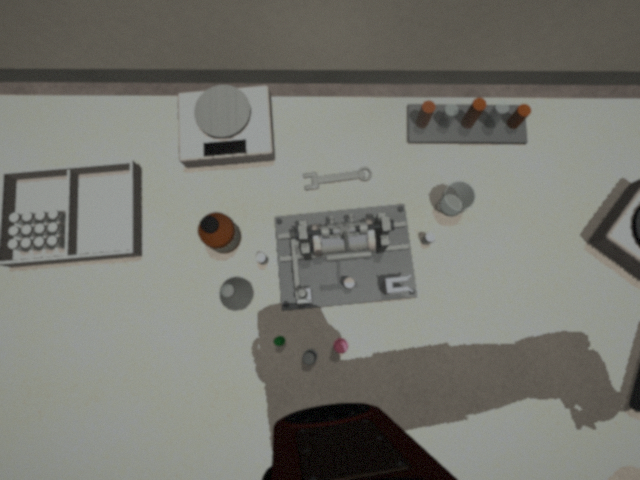

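View pics/side0.png

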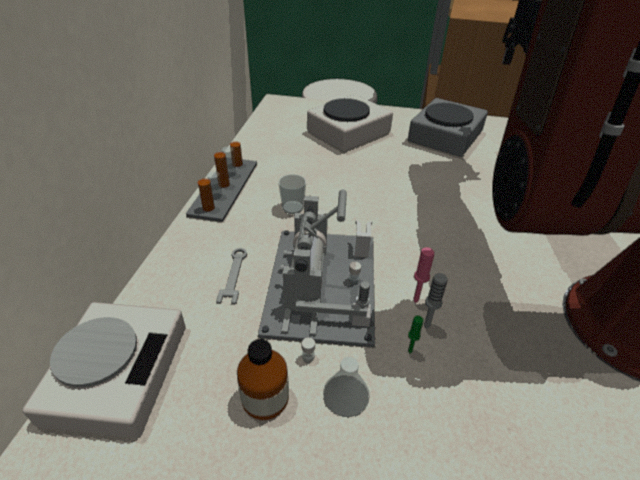

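The top view has the plate at about (276–415, 205–309), with the bore and pin near (303,295) and the notch tab near (400,284). A vial or similar object stands on the plate at (348,283). There are four pin-like objects:
- Green at (280,341).
- Pink at (341,346).
- Large grey at (309,358).
- Small grey in the bore at (303,295). It isn't green or pink and is the smaller grey one, so it should be the one meant.

I'll confirm this in a crop.

```bash
cat > h.py <<'E'
import numpy as np, cv2
from plant import robot
def cam(n, c=None):
    c=c or robot.get_calibration(n); f=240/np.tan(np.radians(c['vertical_fov']/2))
    return np.array([[f,0,c['cx']],[0,f,c['cy']],[0,0,1]]),cv2.Rodrigues(np.array(c['rvec']))[0],np.array(c['tvec'])
def ray(C,p,z):
    K,R,t=C; o=-R.T@t; d=R.T@np.linalg.solve(K,[p[0],p[1],1.]); return o+d*(z-o[2])/d[2]
def proj(C,P):
    K,R,t=C; q=K@(R@np.array(P,float)+t); return q[:2]/q[2]
def two(C1,p1,C2,p2):
    A=[];
    for (K,R,t),p in((C1,p1),(C2,p2)):
        M=K@np.c_[R,t]; A+= [M]
    X=cv2.triangulatePoints(A[0],A[1],np.array(p1,float),np.array(p2,float)); return (X[:3]/X[3]).ravel()
E
python3 - <<'E'
from h import *
im=cv2.imread("pics/top0.png"); C=cam("top")
g=cv2.cvtColor(im,cv2.COLOR_BGR2GRAY); hsv=cv2.cvtColor(im,cv2.COLOR_BGR2HSV)
roi=np.zeros_like(g); roi[198:304,268:424]=1
m=((g<125)&(roi>0)).astype(np.uint8); m=cv2.morphologyEx(m,cv2.MORPH_CLOSE,np.ones((9,9)))
print(im[300,295],im[230,285],im[270,265],im[325,290])
c=max(cv2.findContours(m,0,1)[0],key=cv2.contourArea); r=cv2.minAreaRect(c); print(r)
for p in cv2.boxPoints(r): print(p,ray(C,p,.012).round(4))
a=cv2.resize(im[195:375,260:430],None,fx=3.2,fy=3.2,interpolation=2)
s=cv2.imread("pics/side0.png"); b=cv2.resize(s[180:370,250:460],None,fx=3.03,fy=3.03,interpolation=2)
a=cv2.resize(a,(400,int(a.shape[0]*400/a.shape[1]))); b=cv2.resize(b,(400,int(b.shape[0]*400/b.shape[1])))
o=np.zeros((430,800,3),np.uint8); o[:a.shape[0],:400]=a;o[:b.shape[0],400:]=b
cv2.imwrite("pics/crop1.png",cv2.convertScaleAbs(o,alpha=1.3))
E
```

```text
[94 95 96] [105 110 106] [144 157 154] [ 88  96 101]
((340.2376708984375, 257.3762512207031), (94.92655181884766, 144.08139038085938), 84.2894058227539)
[263.83173 217.31683] [0.6584 0.1905 0.012 ]
[407.19806 202.98021] [ 0.6938 -0.1154  0.012 ]
[416.64362 297.43567] [ 0.4933 -0.131   0.012 ]
[273.27728 311.77228] [0.4595 0.1625 0.012 ]
```

View pics/crop1.png

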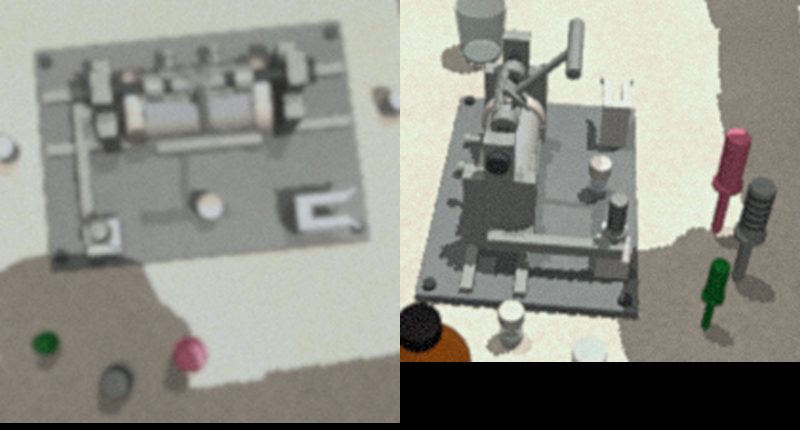

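The crop confirms it. The small grey ribbed pin stands in the bore block (crop 100,230, and 617,215 in the side half), while the larger grey one stands loose nearer the robot. The slot opens to image right (-y), and the handle bar is at crop (208,143).

Run:
```python
from h import *
C=cam("top");S=cam("side")
k=170/400
cr=lambda u,v:(260+u*k,195+v*k)
W=np.array([ray(C,cr(*p),.012)[:2] for p in((37,50),(340,22),(368,240),(52,270))])
L=np.array([(.07,.14),(.07,-.14),(-.13,-.14),(-.13,.14)])
# rigid fit
lc=L.mean(0);wc=W.mean(0);H=(L-lc).T@(W-wc);yaw=np.arctan2(H[0,1]-H[1,0],H[0,0]+H[1,1])
R=np.array([[np.cos(yaw),-np.sin(yaw)],[np.sin(yaw),np.cos(yaw)]]);o=wc-R@lc
print("origin",o,"yaw",np.degrees(yaw),"res",((L@R.T+o)-W)*1e3)
np.save("clamp.npy",[*o,yaw])
w=lambda x,y,z:np.r_[R@[x,y]+o,z]
for n,p in dict(pintop=(-.105,.09,.101),notch=(-.105,-.09,.068),bar=(-.077,0,.166)).items():
    P=w(*p);print(n,P.round(4),"top",proj(C,P).round(1),"side",proj(S,P).round(1))
ks=210/400
print("pin top by 2 views",two(C,cr(100,228),S,(250+ (617-400)*ks,180+197*ks)))
v=ray(C,cr(209,206),.05); print("vial",v, R.T@(v[:2]-o))
g=ray(C,(309,357),.1); print("biggrey",g,R.T@(g[:2]-o))
K,Rw,t=cam("wrist"); print("wristcam",-Rw.T@t, robot.observe()['tool_pos'])
```

```text
origin [0.60731409 0.02060217] yaw 6.153093725405255 res [[ 0.79533758  2.15987357]
 [ 1.19895741 -1.52166943]
 [-1.12087707 -2.00660057]
 [-0.87341792  1.36839642]]
pintop [0.4933 0.0988 0.101 ] top [301.7 292.4] side [364.1 282.9]
notch [ 0.5126 -0.0801  0.068 ] top [395.4 285.1] side [363.4 229.1]
bar [0.5308 0.0123 0.166 ] top [349.5 268.6] side [351.4 216.8]
pin top by 2 views [0.49397635 0.09753475 0.09842831]
vial [0.51801574 0.00947213 0.05      ] [-0.08997689 -0.00149444]
biggrey [0.37686028 0.08246364 0.1       ] [-0.22249553  0.08620637]
wristcam [ 0.29054142 -0.53176049  0.3728823 ] [ 0.21346068 -0.56050493  0.3031864 ]
```

Pin and notch agree in both views, but the bar seems off its predicted place. I'll take one closer wrist look from mid-clamp, which covers the pin, notch and bar.

```bash
cat >> h.py <<'E'
ox,oy,yaw=np.load("clamp.npy"); yd=np.degrees(yaw)
def w(x,y,z): return np.array([ox+np.cos(yaw)*x-np.sin(yaw)*y, oy+np.sin(yaw)*x+np.cos(yaw)*y, z])
def inv(P): d=np.array(P[:2])-[ox,oy]; c,s=np.cos(yaw),np.sin(yaw); return np.array([c*d[0]+s*d[1],-s*d[0]+c*d[1],P[2]])
E
python3 - <<'E'
from h import *
C=cam("top");S=cam("side");k=170/400;ks=210/400
print("bar 2 views",inv(two(C,(260+208*k,195+143*k),S,(250+175*ks,180+48*ks))))
ori=[180,0,yd-180]
for P in (w(-.105,0,.32),w(-.105,.09,.14),w(-.105,-.14,.24)): print(robot.ik(P,ori))
robot.move_pose(w(-.105,0,.32),ori)
cal=robot.get_calibration("wrist"); np.save("cal1.npy",cal,allow_pickle=True)
cv2.imwrite("pics/w1.png",robot.grab_frame("wrist")); o=robot.observe(); print(o['time'],o['tool_pos'],o['tcp_rot'],w(-.105,0,.32))
C=cam("wrist",cal)
for n,p in dict(pintop=(-.105,.09,.101),notch=(-.105,-.09,.068),blockc=(-.12,.105,.036),bar0=(-.077,0,.166)).items(): print(n,proj(C,w(*p)).round(1))
E
```

```text
bar 2 views [-0.05883095  0.00096055  0.18975233]
[-13.86590302 -10.74973564  -9.0388386   91.71089704   0.
 -20.01899674]
[ -3.5991723   -9.06395106 -26.31421046  72.74974059   0.
  -9.75226602]
[-28.12119597  -5.77649736 -12.81394774  82.96254962   0.
 -34.2742897 ]
2.4333 [0.5030149  0.00872949 0.31990254] [-1.79998671e+02 -6.54778325e-03 -1.73934139e+02] [0.50291899 0.0093477  0.32      ]
pintop [433.3 226.5]
notch [214.8 216.3]
blockc [430.9 191.7]
bar0 [319.1 296.1]
```

View pics/w1.png

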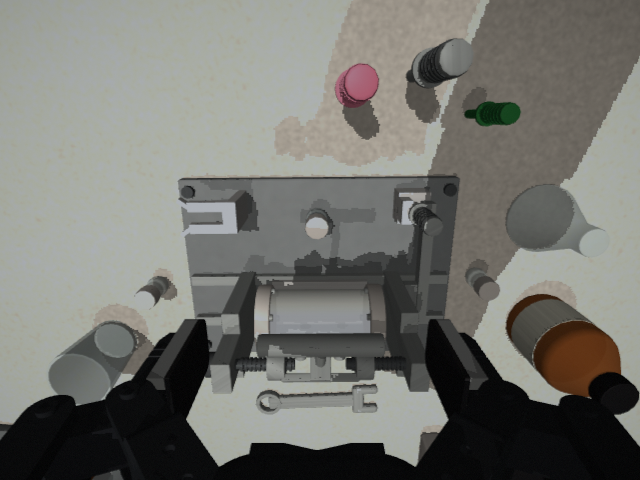

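The wrist view shows the pin's grip near (432,222), the tab at (183–237, 201–234) with its slot open to the left, and the bar at (320,345). I'll enlarge the pin and tab with the predictions marked.

Run:
```python
from h import *
im=cv2.imread("pics/w1.png"); C=cam("wrist",np.load("cal1.npy",allow_pickle=True).item())
def crop(u,v,wd,ht,s,pts):
    c=cv2.resize(im[v:v+ht,u:u+wd],None,fx=s,fy=s,interpolation=cv2.INTER_CUBIC); c=cv2.convertScaleAbs(c,alpha=1.2)
    for p,col in pts:
        q=(proj(C,w(*p))-[u,v]+.5)*s; cv2.drawMarker(c,tuple(int(a) for a in q),col,0,9,1)
    return c
r,g=(0,0,255),(0,255,0)
a=crop(165,180,80,75,5,[((-.105,-.09,.068),r),((-.091,-.09,.068),g),((-.119,-.09,.068),g),((-.105,-.114,.068),g),((-.13,-.14,.012),g)])
b=crop(390,180,80,75,5,[((-.105,.09,.101),r),((-.12,.075,.036),g),((-.12,.105,.036),g),((-.09,.075,.036),g),((-.13,.14,.012),g)])
cv2.imwrite("pics/crop2.png",np.hstack([a,b]))
print("bar",proj(C,w(-.059,0,.19)))
```

```text
bar [319.26072598 340.92527698]
```

View pics/crop2.png

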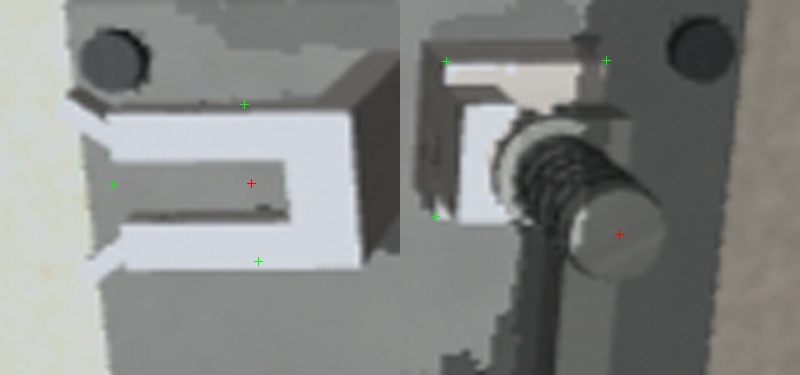

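The pin's top sits on its mark. The slot's centre line is about 8 crop px, or 1.4 mm, farther in +x than predicted, and its y is right. I'll use the slot at x = -103.6 mm and grasp the pin.

Run:
```python
from h import *
robot.set_gripper(.045)
robot.move_pose(w(-.105,.09,.20),[180,0,yd-180])
print(robot.line_to(w(-.105,.09,.141),vel=.08,guard=12))
o=robot.observe();print(inv(o['tool_pos']),o['ft_force'])
robot.set_gripper(0.0)
o=robot.observe();print(o['gripper_width'],o['gripper_force'],o['ft_force'],o['time'])
if .012<o['gripper_width']<.02:
    print(robot.line_to(w(-.105,.09,.235),vel=.08,guard=25)); o=robot.observe();print(o['gripper_width'],o['ft_force'],o['time'],inv(o['tool_pos']))
    robot.line_to(w(-.1036,-.137,.235),vel=.2)
    o=robot.observe();print(o['gripper_width'],o['time'],inv(o['tool_pos']))
    cal=robot.get_calibration("wrist"); np.save("cal2.npy",cal,allow_pickle=True)
    im=robot.grab_frame("wrist");cv2.imwrite("pics/w2.png",im)
    C=cam("wrist",cal); print("notch",proj(C,w(-.1036,-.09,.068)))
```

```text
False
[-0.1047641   0.09000427  0.14141427] [-0.06666608 -0.63717278  0.18347319]
0.014597636382584501 58.393306732177734 [0.15799883 0.87567647 3.85388909] 4.8167
False
0.014362850378137237 [-0.61491462 -0.147388   -1.17186256] 6.1417 [-0.10526995  0.09001498  0.23435245]
0.01435164637311695 7.425 [-0.10359825 -0.13615379  0.23498017]
notch [388.22213759 248.70019518]
```

View pics/w2.png

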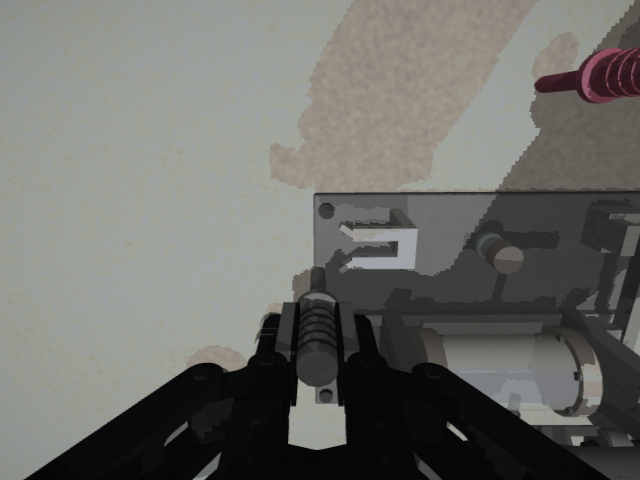

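The pin is held upright at (318,300–365), and the slot lies on its predicted line at v≈248. I'll lower outside the notch, slide in, then set it down.

Run:
```python
from h import *
X=-.1036
print(robot.line_to(w(X,-.137,.156),vel=.1,guard=12))
def st(s): o=robot.observe();print(s,inv(o['tool_pos']).round(4),o['ft_force'].round(2),round(o['gripper_width'],4),round(o['time'],2))
st("low")
a=robot.line_to(w(X,-.09,.156),vel=.05,guard=8);st(("in",a))
cal=robot.get_calibration("wrist")
cv2.imwrite("pics/w3.png",cv2.resize(robot.grab_frame("wrist")[150:450,170:470],None,fx=2,fy=2))
if not a:
    b=robot.line_to(w(X,-.09,.150),vel=.02,guard=5);st(("down",b))
```

```text
False
low [-0.1032 -0.1372  0.1568] [ 0.1  -0.44  0.4 ] 0.0143 8.42
('in', False) [-0.1036 -0.0902  0.156 ] [-0.02 -0.32 -0.84] 0.0145 9.51
('down', True) [-0.1033 -0.0904  0.1527] [-0.38 -0.3   6.22] 0.0142 9.83
```

View pics/w3.png

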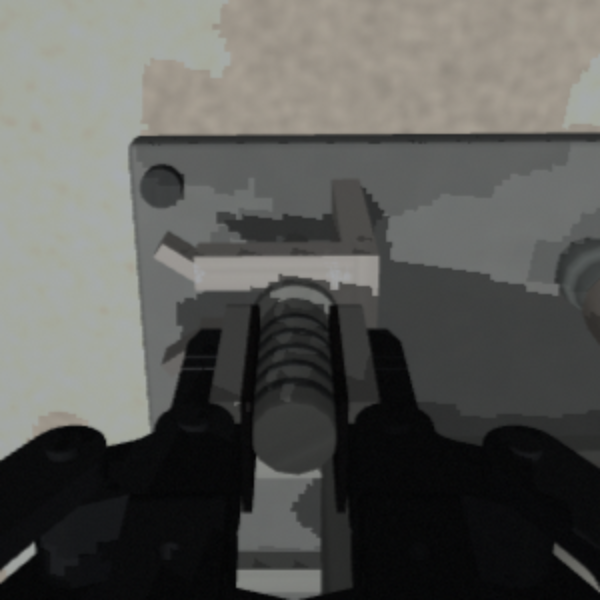

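The collar landed on the tab top at the expected height, with no side force. Next I'll release, lift, check the pin, and test IK for the handle arc.

```bash
cat >> h.py <<'E'
from scipy.spatial.transform import Rotation as Ro
def hp(lean,tilt,s=1,back=0.,y=.021,r=.085):
    """TCP pose to hold the bar at this lean (rad) with this tool tilt; s=+1/-1: camera side; back: standoff"""
    base=np.array([[0,s,0],[s,0,0],[0,0,-1.]]).astype(float)
    M=Ro.from_euler('z',yaw)*Ro.from_euler('y',tilt)*Ro.from_matrix(base)
    d=.054+back
    return w(.0007+r*np.sin(lean)+d*np.sin(tilt),y,.130+r*np.cos(lean)+d*np.cos(tilt)),M.as_euler('xyz',degrees=True)
E
python3 - <<'E'
from h import *
X=-.1036
robot.set_gripper(.04); robot.line_to(w(X,-.09,.30),vel=.2)
cal=robot.get_calibration("wrist"); np.save("cal4.npy",cal,allow_pickle=True)
im=robot.grab_frame("wrist");cv2.imwrite("pics/w4.png",im); C=cam("wrist",cal)
print("pin top",proj(C,w(X,-.09,.112)),"bar half",proj(C,w(-.059,.03,.19)),robot.observe()['time'])
for s in(1,-1):
  for f in(0,.3,.5):
    print(s,f,[(round(l,2),None if (q:=robot.ik(*hp(l,f*l,s))) is None else q.round(0).tolist()) for l in(-.8,0,.7,1.3)])
E
```

```text
pin top [317.4759695  240.21546273] bar half [535.92565083 361.12311357] 11.1417
1 0 [(-0.8, [-10.0, -4.0, -10.0, 83.0, 0.0, 74.0]), (0, [-8.0, 7.0, 3.0, 86.0, 0.0, 75.0]), (0.7, [-7.0, 17.0, 12.0, 85.0, 0.0, 77.0]), (1.3, [-7.0, 22.0, 14.0, 82.0, 0.0, 77.0])]
1 0.3 [(-0.8, [-12.0, -21.0, -27.0, 71.0, 4.0, 72.0]), (0, [-8.0, 7.0, 3.0, 86.0, 0.0, 75.0]), (0.7, [-6.0, 34.0, 32.0, 100.0, -3.0, 78.0]), (1.3, [-5.0, 60.0, 64.0, 116.0, -4.0, 80.0])]
1 0.5 [(-0.8, [-14.0, -34.0, -38.0, 64.0, 8.0, 71.0]), (0, [-8.0, 7.0, 3.0, 86.0, 0.0, 75.0]), (0.7, [-5.0, 47.0, 49.0, 112.0, -4.0, 79.0]), (1.3, None)]
-1 0 [(-0.8, [-10.0, -4.0, -10.0, 83.0, 0.0, -106.0]), (0, [-8.0, 7.0, 3.0, 86.0, 0.0, -105.0]), (0.7, [-7.0, 17.0, 12.0, 85.0, 0.0, -103.0]), (1.3, [-7.0, 22.0, 14.0, 82.0, 0.0, -103.0])]
-1 0.3 [(-0.8, [-12.0, -21.0, -27.0, 71.0, 4.0, -108.0]), (0, [-8.0, 7.0, 3.0, 86.0, 0.0, -105.0]), (0.7, [-6.0, 34.0, 32.0, 100.0, -3.0, -102.0]), (1.3, [-5.0, 60.0, 64.0, 116.0, -4.0, -100.0])]
-1 0.5 [(-0.8, [-14.0, -34.0, -38.0, 64.0, 8.0, -109.0]), (0, [-8.0, 7.0, 3.0, 86.0, 0.0, -105.0]), (0.7, [-5.0, 47.0, 49.0, 112.0, -4.0, -101.0]), (1.3, None)]
```

View pics/w4.png

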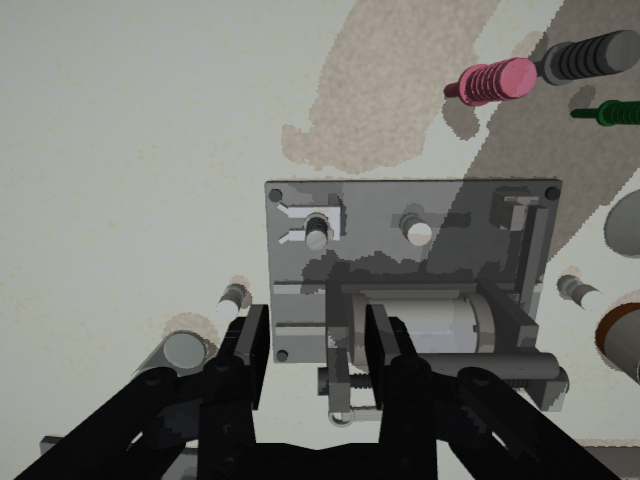

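The pin hangs in the notch: its top is at (317,238) against a predicted (317,240). The bar is at v≈365, which gives a lean of about -0.755 rad. Now the handle, gripping its +y half.

Run:
```python
from h import *
f=.2; l0=-.755
def st(s): o=robot.observe();print(s,inv(o['tool_pos']).round(4),o['ft_force'].round(1),round(o['gripper_width'],4),round(o['gripper_force']),round(o['time'],2));return o
robot.move_pose(*hp(l0,f*l0,back=.08))
a=robot.line_to(hp(l0,f*l0)[0],vel=.1,guard=10); st(("at",a))
robot.set_gripper(0.); o=st("grip")
if not a and .011<o['gripper_width']<.018:
    for l in np.linspace(l0,1.24,15)[1:]:
        p,r=hp(l,f*l); robot.line_to(p,vel=.1,rotation=r); o=st(round(l,2))
        if np.linalg.norm(o['ft_force'])>50: print("stop");break
cv2.imwrite("pics/side5.png",robot.grab_frame("side"))
```

```text
('at', False) [-0.0654  0.0209  0.246 ] [ 0.8  0.2 -0.6] 0.0399 0 13.65
grip [-0.0654  0.0209  0.246 ] [-2.9 -0.5  4.8] 0.0119 58 14.02
-0.61 [-0.0553  0.021   0.2537] [-8.6 -2.5  9.3] 0.0121 59 14.3
-0.47 [-0.0436  0.021   0.2609] [-12.6  -0.6  14.7] 0.012 59 14.58
-0.33 [-0.0305  0.021   0.2655] [-9.  -0.9 11.4] 0.0118 62 14.87
-0.18 [-0.0168  0.021   0.2697] [-7.7  0.  16.8] 0.0122 61 15.15
-0.04 [-0.0026  0.021   0.27  ] [-0.1  0.2  7.4] 0.0119 63 15.43
0.1 [0.011  0.021  0.2691] [0.9 0.5 5.1] 0.012 64 15.72
0.24 [0.0244 0.0212 0.2674] [0.3 1.1 7. ] 0.0119 63 16.0
0.39 [0.0379 0.0213 0.2633] [3.  3.7 4.5] 0.0119 63 16.28
0.53 [0.05   0.0213 0.2573] [2.  2.1 4.2] 0.0119 64 16.57
0.67 [0.0618 0.0213 0.2499] [ 4.7  2.6 -0. ] 0.0117 64 16.85
0.81 [0.0718 0.0214 0.2412] [3.1 3.5 0.4] 0.0118 65 17.13
0.96 [0.0806 0.0214 0.2314] [ 1.6  3.2 -0.1] 0.0119 66 17.42
1.1 [0.088  0.0215 0.2207] [ 0.2  4.6 -0.2] 0.0119 67 17.7
1.24 [0.0939 0.0214 0.2092] [-1.4  4.3 -1.8] 0.0119 68 17.98
```

View pics/side5.png

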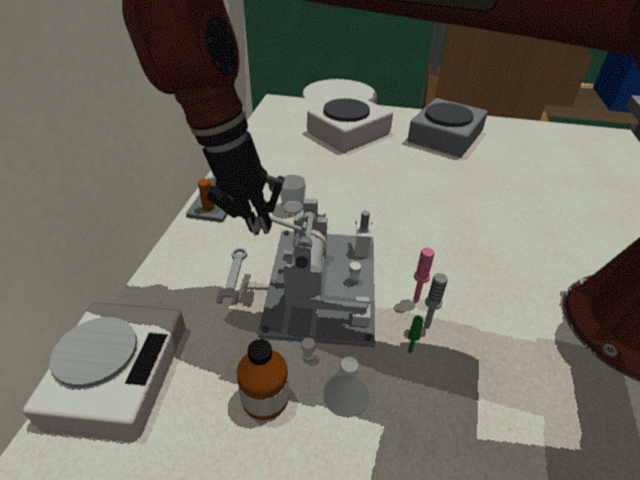

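The handle is over to +x at about (260–310, 225), and the pin is still upright at (364,222). I'll press to the end stop, release, back off and check.

Run:
```python
from h import *
f=.2
p,r=hp(1.32,f*1.24); print(robot.line_to(p,vel=.03,guard=15)); o=robot.observe(); print(inv(o['tool_pos']),o['ft_force'])
robot.set_gripper(.04); p=o['tool_pos']+np.array([.02,0,.08])
Ru=Ro.from_euler('xyz',o['tcp_rot'],degrees=True).as_matrix(); robot.line_to(o['tool_pos']-Ru[:,2]*.09,vel=.1)
robot.move_pose([.42,-.3,.36],[180,0,0]); robot.pause(.3)
o=robot.observe(); print(o['time'],o['ft_force'])
t=robot.grab_frame("top"); s=robot.grab_frame("side")
a=cv2.resize(t[165:345,220:450],(400,313),interpolation=2); b=cv2.resize(s[180:360,220:450],(400,313),interpolation=2)
cv2.imwrite("pics/fin.png",cv2.convertScaleAbs(np.hstack([a,b]),alpha=1.3))
print("bar home exp side",proj(cam("side"),w(.0007+.085*np.sin(1.27),0,.13+.085*np.cos(1.27))),"open.15 less",proj(cam("side"),w(.0007+.085*np.sin(1.0),0,.13+.085*np.cos(1.0))))
```

```text
True
[0.09518627 0.02153605 0.2044071 ] [-0.5493541   0.64268375  5.84104535]Traceback (most recent call last):
  File "<stdin>", line 5, in <module>
plant.IKError: the arm cannot follow that straight line within its joint ranges
```

The end stop was felt and the gripper has opened, but the slanted retreat was out of reach. I'll back off a shorter distance along the tool, then go up towards the robot.

Run:
```python
from h import *
o=robot.observe(); p=o['tool_pos']; z=Ro.from_euler('xyz',o['tcp_rot'],degrees=True).as_matrix()[:,2]
for d in(.04,.03,.02,0):
    try: robot.line_to(p-z*d,vel=.1); print("back",d); break
    except robot.IKError: pass
p=robot.observe()['tool_pos']
for d in(.1,.07,.05):
    try: robot.line_to(p+[0,0,d],vel=.1,rotation=[180,0,robot.observe()['tcp_rot'][2]] if 0 else None); print("up",d); break
    except robot.IKError: pass
p=robot.observe()['tool_pos']; print(inv(p),robot.observe()['ft_force'],robot.observe()['time'])
```

```text
back 0.04
up 0.07
[0.10506521 0.02201325 0.30995804] [-0.26425502 -0.04033163 -1.32687184] 20.1167
```

Run:
```python
from h import *
robot.move_pose([.40,-.32,.36],[180,0,robot.observe()['tcp_rot'][2]]); robot.pause(.3)
o=robot.observe(); print(o['time'],o['ft_force'])
t=robot.grab_frame("top"); s=robot.grab_frame("side")
a=cv2.resize(t[165:345,220:450],(400,313),interpolation=2); b=cv2.resize(s[180:360,220:450],(400,313),interpolation=2)
cv2.imwrite("pics/fin.png",cv2.convertScaleAbs(np.hstack([a,b]),alpha=1.3))
for l in(1.27,1.0):
    q=proj(cam("side"),w(.0007+.085*np.sin(l),0,.13+.085*np.cos(l))); print(l,q,(q-[220,180])*400/230+[400,0])
```

```text
22.1583 [-0.39201195  0.47645303 -1.16281403]
1.27 [259.5107103  215.40104319] [468.71427877  61.56703163]
1.0 [264.26744828 206.13316079] [476.98686657  45.44897529]
```

View pics/fin.png

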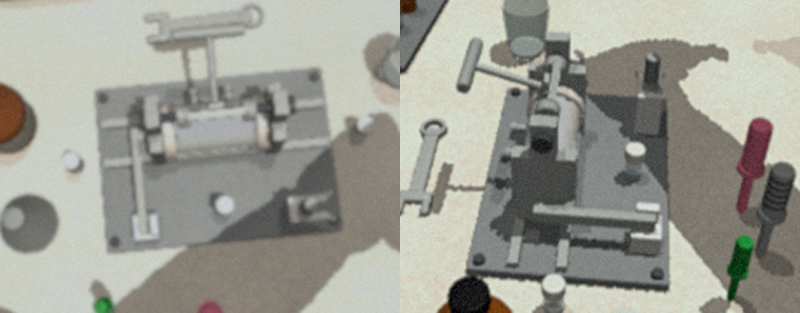

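The bar's middle is at crop (469,64), against (469,62) expected at the end stop, so the jaws are home. The pin hangs upright in the notch at (651,70), and the bystanders are where they were.

```bash
python3 -c "
from plant import robot
print(robot.job_done())"
```

```text
the job is handed in; nothing more can be done
None
```

The job is handed in at about 22 s: the last pictures show the pin hanging upright in the side notch, the handle at its far end stop (so both jaws should be home), the arm clear and the bystanders undisturbed; no verdict came back.

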